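# Shut the balance's draught shield and tare the empty beaker

## Task

An empty beaker stands on the pan of the laboratory balance and is to be tared: with the fingertips, gently push the open glass door on the balance's right side and its open glass roof forward until both are fully shut, then press the wide tare key at the right of the front panel right down, let it come up and move clear. Only push: do not pinch the grips, do not slam the panes, do not press the other keys, and do not touch or move the beaker. Leave the left door shut and the glassware and stock around the balance standing where they are.

Things in the scene. Friction and masses are not known exactly. Their poses are not given: they have to be found in the camera images.
- balance: laboratory balance with glass draught shield, fixed. Origin on the bench under the pan's centre; x from its keys to its back, y to its left, z up. Base x -175 to 165 mm, 210 wide, 75 high; in front a low key panel (x -175 to -75, 60 high, rising 6 degrees backward). Glass chamber over the pan x -80 to 75, y -105 to 105, roof pane's top 240 mm high; opaque rear housing x 75 to 165, as high
- right_door (a joint): opening of the glass door on the balance's right (-y) side, in m: 0 fully shut (against its stop), up to 0.085 as it slides back (+x of the balance). It slides with about 1.2 N of friction plus light damping and stays where it is left
- right_door_grip (a point): centre of the upright grip rib on the right door: 12 mm thick (balance x), standing 30 mm out from the door, 72 mm tall (152 to 224 mm above the bench). Moves with the door: in the balance's frame x = -58 mm + opening, y = -120 mm, z = 188 mm. Pushing its rear (+x) face toward the front shuts the door
- roof_pane (a joint): opening of the flat glass roof pane, in m: 0 fully shut (against its stop), up to 0.085 as it slides back (+x of the balance); same friction as the door
- roof_pane_grip (a point): centre of the grip ridge on the roof pane: 12 mm thick (balance x), 80 mm wide (y), standing 25 mm above the pane (top 265 mm above the bench). Moves with the pane: in the balance's frame x = -58 mm + opening, y = 0, z = 252 mm. Pushing its rear (+x) face toward the front shuts the roof
- left_door (a joint): opening of the same kind of door on the left (+y) side, in m: it is shut (0) already and stays so
- tare_key (a joint): travel of the tare key, in m: 0 up, 0.004 fully pressed; a spring key, 2.4 N to start, 4.8 N fully down
- tare_key_top (a point): centre of the top of the tare key, the one wide bar-shaped key (22 mm in x, 44 mm in y) at the right end of the key panel; it stands 7 mm proud of the panel and is pressed downwards. In the balance's frame at x = -151 mm, y = -62 mm, z = 68 mm
- menu_key (a joint): travel of the small square menu key (16 mm) left of the panel's middle, 87 mm from the tare key; not to be pressed
- power_key (a joint): travel of the small round power key (18 mm) at the left end of the panel; not to be pressed
- beaker_mid (a point): centre of the empty glass beaker (50 mm wide, 70 mm tall) that stands on the weighing pan inside the chamber; the pan is 89 mm above the bench, so the rim is 159 mm above it
- flask_a_mid (a point): 250 ml conical glass flask (82 mm wide foot, 130 mm tall) standing on the bench beside the right door, in front; the point is its centre half-way up. It stays where it is
- flask_b_mid (a point): the same kind of flask beside the right door, farther back; the point is its centre half-way up. It stays where it is
- flask_c_mid (a point): the same kind of flask, left of the balance's front; the point is its centre half-way up. It stays where it is
- tube_rack_mid (a point): blue rack of blue-capped tubes, 174 x 92 mm, 120 mm tall, along the left side of the balance; the point is its centre half-way up. It stays where it is
- sample_tub_mid (a point): square lidded tub, 118 mm wide and 78 mm tall, on the right of the bench; the point is its centre half-way up. It stays where it is
- reagent_bottle_mid (a point): brown glass jar, 70 mm wide and 160 mm tall, at the left; the point is its centre half-way up. It stays where it is
- weigh_dish_mid (a point): aluminium weighing dish, 68 mm wide and 16 mm tall, in front of the balance to the right; the point is its centre half-way up. It stays where it is

How it is judged:
By the outcome, as a careful person would: the job done as asked, in the order asked, and still so for the second after the job is handed in, with the robot touching nothing.
It also fails if it takes over 45 s, if anything falls off the work surface, if the arm or the gripper's body presses on something with over 40 N, if the wrist force passes 120 N, or if a joint passes its speed limit or range.

## Robot

A 7-joint arm with a two-finger parallel gripper is mounted at the origin on the work surface. World frame = base frame: x ahead of the robot, y to its left, z up, the work surface at z = 0. Lengths are in m, angles in rad, forces in N, time in s.
With the tool pointing down it reaches from about 0.425 to 0.825 m from the base axis. Payload 3.6 kg.
Tool frame: the origin (TCP) lies midway between the tips of the shut fingers; the grasp point (between the pads) lies 19 mm behind it (bot.grip_point_offset is the distance from the TCP to the grasp point, in m); z points along the fingers, y is the line along which they close (so a half turn about z gives the same grasp; the last joint's range is limited). The gripper opens to 93 mm and grips with 3 to 60 N. Pads are 15 mm wide; open, the fingers measure 128 mm over their backs; the gripper's body (75 mm by 188 mm) begins 65 mm behind the grasp point.
Start: joints at [-1.218, 0.615, -0.013, 1.423, 0.008, 1.103, -0.04], TCP at [0.24, 0.604, 0.219] pointing down, gripper open.
Joint ranges: [-3.12, 3.12], [-0.3, 2.06], [-1.34, 1.32], [0.26, 2.42], [-1.36, 4.5], [0.01, 1.98], [-2.84, 2.84]. Speed limits (rad/s): [2.79, 2.79, 3.14, 3.14, 3.14, 3.14, 3.14].

## Interface

Orientations are given as a 3x3 rotation matrix whose columns are the frame's x, y, z axes.
In Python, from plant import monitor, snapshot, bot gives the robot as it stands.
- The arm moves only by the tool step_arm, never from a script. Its arguments are lists of equal length, an entry for each row: "delta_rot": the turn, a rotation vector about the world's x, y, z in units of 8 degrees (1.0 is 8 degrees), a list of three; "translation": the shift along the world's x, y, z in units of 40 mm (1.0 is 40 mm), a list of three; "gripper": the gripper's target within -1 to 1 (fully open at 1, half-way at 0, shut at -1). A call has 1 to 12 rows; each row is the pose to reach, as a shift and turn from the pose commanded when the call began; what a row does not reach only later rows make up. A row lasts 1/8 s, in which the tool goes at most 62.5 mm and 10.7 degrees, less where a joint would pass 70% of its speed; a pose out of reach is approached as far as the arm can. A call with a gripper value outside its range is refused whole. The fingers move at their own pace and stop on an object; "grip_force" is the grip in N (left out, the last holds). Time passes only in rows, so rows that repeat a pose let the fingers close. It gives the time, the measured TCP pose, the force and the opening at its end, in the units of the state.
- monitor.sense(): the state, without advancing time (a new reading comes with each control period).
- snapshot(name): name is "scene" or "top" or "wrist"; returns a dict with "pixels" (384x512x3 uint8, red, green, blue), "mtx" (3x3 intrinsics, pixels), "D" ([k1, k2, p1, p2, k3] as OpenCV has them; the pictures are not rectified), "camera_from_world" (4x4, takes a point from world to camera coordinates). Camera axes: x right, y down, z forward; pixel columns grow to the right and rows downward; lengths in m; the calibration is good to about 2 mm. A picture is of the moment at which its call begins. There is no depth.
- bot.hand_in(): hands the job in, once; it reports no verdict.
The state is a dict: "time_s": time; "joint_pos": joint angles; "qd": joint speeds; "joint_efforts": joint torques, N m; "tool_pos": TCP position; "eef_rot": TCP orientation; "ft_force": force on the tool from outside, world axes, zero at the start; "torque": the same for the moment, N m; "opening": finger opening in m.
Only numpy, scipy, OpenCV 4.12 (cv2) and the standard library are available. Lean on these libraries where they do the work, as an engineer would, in place of code of your own. Each camera call takes 0.05 s, during which the arm holds its last target. There are 200 camera calls.

## Working session

There is one attempt and no reset: what is moved stays moved. The work goes in short steps, Python scripts to look and compute and a tool call to move; the robot and the scene stay as the last step left them, time stands still between calls to the robot, and variables do not carry over. Pictures are saved under pics/ and viewed, on a budget of 10 in all, crops included, one or two more only if the job needs it, and the job is handed in when it is done.

Besides the shell and the picture viewer there is one more tool, called after ">>>" as name(argument=value, ...), one argument or row to a line, values as JSON. step_arm: Moves the arm, as the interface text tells. Its arguments: {"type":"object","properties":{"delta_rot":{"type":"array","items":{"type":"array","items":{"type":"number"}}},"translation":{"type":"array","items":{"type":"array","items":{"type":"number"}}},"gripper":{"type":"array","items":{"type":"number"}},"grip_force":{"type":"number"}},"required":["delta_rot","translation","gripper"]}

```bash
mkdir -p pics; python3 - <<'E'
from plant import monitor, snapshot, bot
import cv2,numpy as np
s=monitor.sense(); print(s['tool_pos'],s['eef_rot'],s['opening'],s['time_s'])
for n in ('scene','top'):
    r=snapshot(n); np.savez('pics/'+n+'1.npz',**r)
    cv2.imwrite('pics/%s1.png'%n,cv2.resize(r['pixels'][:,:,::-1],(800,600),interpolation=cv2.INTER_CUBIC)); print(n,r['mtx'],r['D'],r['camera_from_world'])
E
```

```text
[0.24009081 0.60319367 0.21749088] [[-9.29122978e-01  3.69769747e-01 -9.08204046e-04]
 [ 3.69770861e-01  9.29119947e-01 -2.37355169e-03]
 [-3.38371127e-05 -2.54114881e-03 -9.99996771e-01]] 0.09326879879882999 0.0
scene [[476.36354973   0.         257.94139158]
 [  0.         476.36354973 197.59577526]
 [  0.           0.           1.        ]] [-0.09400185  0.          0.          0.          0.        ] [[-9.99952188e-01 -1.13654327e-03  9.71240709e-03  5.36821794e-01]
 [-7.14296560e-03  7.63218760e-01 -6.46100691e-01  1.04333879e-01]
 [-6.67836990e-03 -6.46139175e-01 -7.63190387e-01  1.96008617e+00]
 [ 0.00000000e+00  0.00000000e+00  0.00000000e+00  1.00000000e+00]]
top [[358.23206875   0.         252.45991561]
 [  0.         358.23206875 189.84523309]
 [  0.           0.           1.        ]] [0.02382388 0.         0.         0.         0.        ] [[-1.48107886e-02 -9.99889990e-01 -8.04640373e-04  2.33092729e-02]
 [-9.88266023e-01  1.47609505e-02 -1.52027572e-01  5.68701097e-01]
 [ 1.52022725e-01 -1.45644949e-03 -9.88375925e-01  1.24819177e+00]
 [ 0.00000000e+00  0.00000000e+00  0.00000000e+00  1.00000000e+00]]
```

View pics/scene1.png

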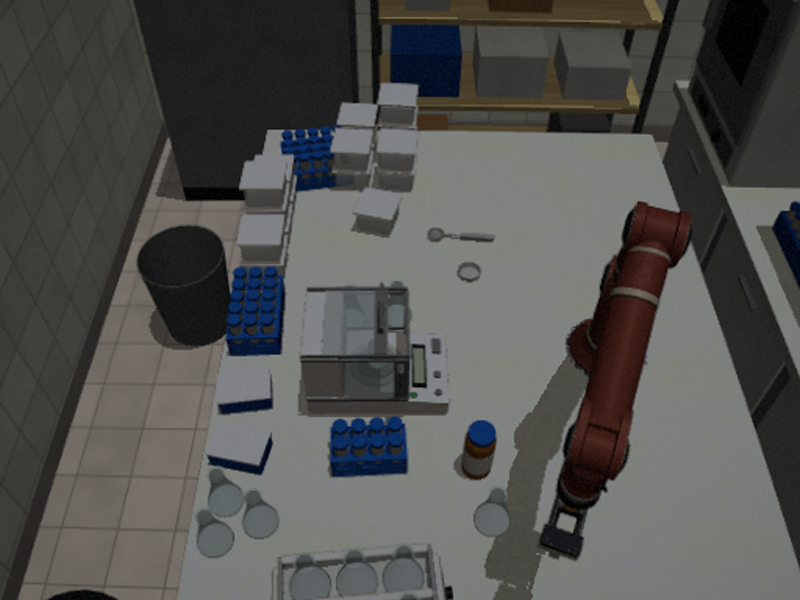

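View pics/top1.png

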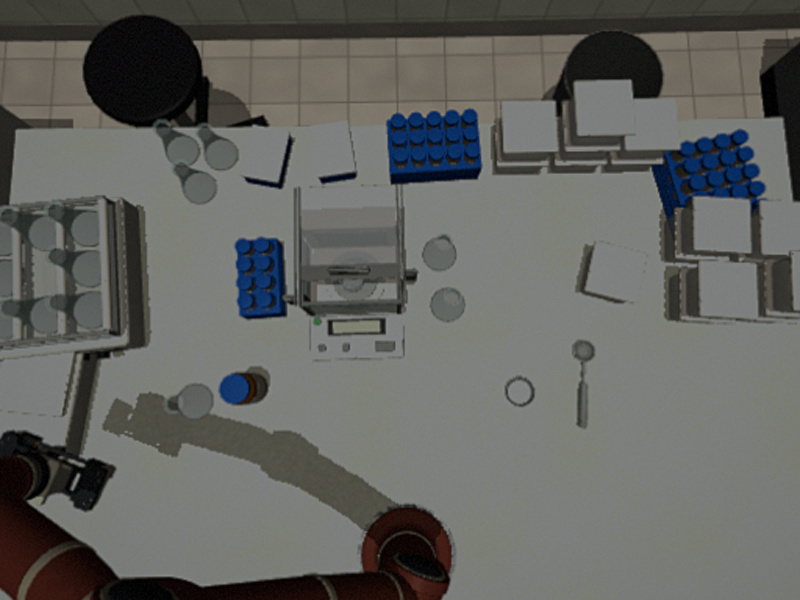

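Scene view: balance at (370,350) with the roof ridge near (382,310). Top view: balance at (350,270), panel keys at (385,346), right grip (410,275), roof ridge (350,270), flasks at (438,253) and (447,304). Next I zoom in on the top view.

```bash
cat > h.py <<'E'
import numpy as np,cv2
def ray(r,uv,z):
    p=cv2.undistortPoints(np.array([[uv]],float),r['mtx'],r['D'])[0,0]
    T=r['camera_from_world'];R=T[:3,:3];c=-R.T@T[:3,3];d=R.T@np.array([p[0],p[1],1])
    return c+d*(z-c[2])/d[2]
def proj(r,P):
    T=r['camera_from_world'];return cv2.projectPoints(np.array(P,float).reshape(-1,1,3),cv2.Rodrigues(T[:3,:3])[0],T[:3,3],r['mtx'],r['D'])[0].reshape(-1,2)
E
python3 - <<'E'
import numpy as np,cv2
r=np.load('pics/top1.npz');i=r['pixels'][110:240,175:310,::-1]
a=cv2.resize(i,None,fx=4.5,fy=4.5,interpolation=cv2.INTER_CUBIC);a=cv2.convertScaleAbs(a,alpha=1.5)
print(a.shape);cv2.imwrite('pics/c1.png',a)
E
```

```text
(585, 608, 3)
```

View pics/c1.png

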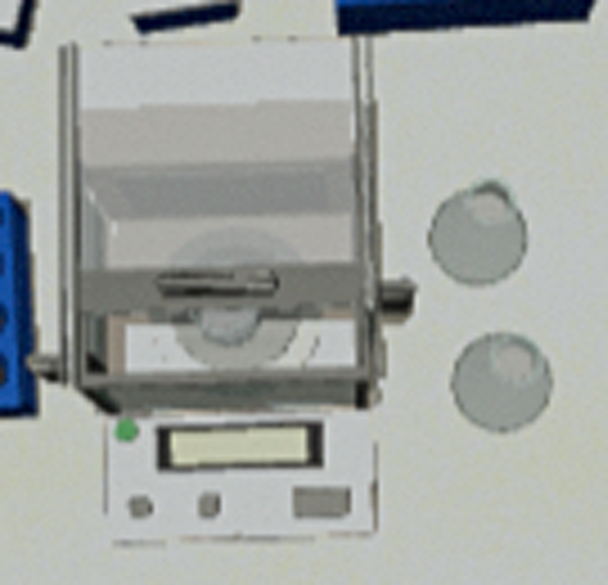

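```bash
python3 - <<'E'
import numpy as np
from h import *
r=np.load('pics/top1.npz')
o=lambda u,v:(175+(u+.5)/4.5-.5,110+(v+.5)/4.5-.5)
pts={}
for n,u,v,z in [('tare',322,502,.068),('menu',208,505,.066),('power',140,507,.066),('rearL',62,43,.24),('rearR',373,38,.24),('frR',376,378,.24),('frL',78,380,.24),('roofgrip_top',217,276,.265),('rdoorgrip_top',398,284,.224),('ldoorgrip',43,361,.224),('flaskfront foot?',502,382,.06),('flaskback',478,237,.06),('flaskbackrim',490,190,.13),('flaskfrontrim',515,352,.13),('panelFR',375,531,.055),('panelFL',112,544,.055)]:
    pts[n]=ray(r,o(u,v),z);print(n,pts[n].round(4))
E
```

```text
tare [0.455  0.0385 0.068 ]
menu [0.4541 0.127  0.066 ]
power [0.4534 0.1798 0.066 ]
rearL [0.7664 0.213  0.24  ]
rearR [ 0.7669 -0.0041  0.24  ]
frR [ 0.5269 -0.0021  0.24  ]
frL [0.5285 0.1995 0.24  ]
roofgrip_top [0.5937 0.1033 0.265 ]
rdoorgrip_top [ 0.5947 -0.0187  0.224 ]
ldoorgrip [0.5444 0.2264 0.224 ]
flaskfront foot? [ 0.5479 -0.1046  0.06  ]
flaskback [ 0.6653 -0.0888  0.06  ]
flaskbackrim [ 0.6854 -0.093   0.13  ]
flaskfrontrim [ 0.5607 -0.1082  0.13  ]
panelFR [ 0.4326 -0.0024  0.055 ]
panelFL [0.4257 0.2028 0.055 ]
```

>>> step_arm(
  delta_rot=[
    [0,0,0],
    [0,0,0],
    [0,0,0.7],
    [0,0,1.4],
    [0,0,2.1],
    [0,0,2.8],
    [0,0,2.8],
    [0,0,2.8],
    [0,0,2.8],
    [0,0,2.8],
    [0,0,2.8],
    [0,0,2.8],
  ],
  translation=[
    [0,0,1.5],
    [0,0,3],
    [0,0,4],
    [0.9,-1.2,4],
    [1.8,-2.4,4],
    [2.7,-3.6,4],
    [3.6,-4.8,4],
    [4.5,-6.0,4],
    [5.4,-7.2,4],
    [6.3,-8.4,4],
    [7.2,-9.6,4],
    [8.1,-10.8,4],
  ],
  gripper=[-1,-1,-1,-1,-1,-1,-1,-1,-1,-1,-1,-1],
)

```text
time_s: 1.6
tool_pos: [0.565, 0.1703, 0.3783]
eef_rot: [[-1.0, -0.012, -0.001], [-0.012, 1.0, -0.0], [0.001, -0.0, -1.0]]
ft_force: [1.2, 0.9, -1.2]
opening: 0.0005
```

>>> step_arm(
  delta_rot=[
    [0,0,0],
    [0,0,0],
    [0,0,0],
    [0,0,0],
    [0,0,0],
    [0,0,0],
    [0,0,0],
    [0,0,0],
  ],
  translation=[
    [0.5,-1.4,0],
    [1.0,-2.8,0],
    [1.5,-4.2,0],
    [1.8,-5.05,0],
    [1.8,-5.05,-1.0],
    [1.8,-5.05,-2.0],
    [1.8,-5.05,-3.0],
    [1.8,-5.05,-3.0],
  ],
  gripper=[-1,-1,-1,-1,-1,-1,-1,-1],
)

```text
time_s: 2.6
tool_pos: [0.6338, -0.0299, 0.2549]
eef_rot: [[-1.0, -0.012, -0.009], [-0.012, 1.0, 0.0], [0.009, 0.0, -1.0]]
ft_force: [0.4, -0.6, 0.3]
opening: 0.0004
```

```bash
python3 - <<'E'
from plant import monitor, snapshot
import cv2,numpy as np
s=monitor.sense(); print(s['tool_pos'],s['ft_force'])
w=snapshot('wrist');t=snapshot('top')
np.savez('pics/w2.npz',**w);np.savez('pics/t2.npz',**t)
a=cv2.resize(w['pixels'],(660,495));b=cv2.resize(t['pixels'][100:250,160:330],None,fx=3.3,fy=3.3)
print(a.shape,b.shape);h=450
f=lambda x,s:cv2.resize(x,s)
cv2.imwrite('pics/m2.png',cv2.convertScaleAbs(np.hstack([f(a,(430,323)),f(b[:323*2],(366,323))])[:,:,::-1],alpha=1.4))
E
```

```text
[ 0.6338373 -0.0298763  0.2548729] [ 0.35523654 -0.59660834  0.27478791]
(495, 660, 3) (495, 561, 3)
```

View pics/m2.png

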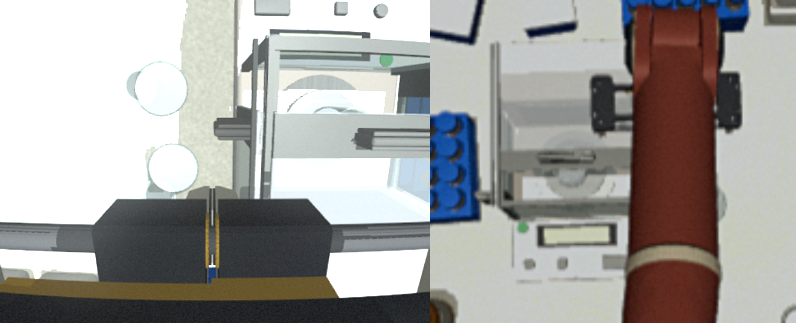

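Wrist view: fingertips at (212,190), door grip spanning (213–252, 118–138), roof ridge (355–430,128–152), flasks at (160,88) and (172,168).

```bash
python3 - <<'E'
import numpy as np
from h import *
r=np.load('pics/w2.npz');k=512/430
for n,u,v,z in [('grip outer front',214,118,.224),('grip outer rear',214,138,.224),('grip inner rear',250,138,.224),('ridge end rear',357,151,.265),('ridge end front',357,136,.265),('tare',272,5,.068),('flask b top',172,168,.065),('flask f',160,88,.065)]:
    print(n,ray(r,(u*k,v*k),z).round(4))
print(proj(r,[[.6338,-.0299,.2549]])/k)
E
```

```text
grip outer front [ 0.5843 -0.0282  0.224 ]
grip outer rear [ 0.5988 -0.028   0.224 ]
grip inner rear [ 0.5985 -0.0016  0.224 ]
ridge end rear [0.5993 0.0578 0.265 ]
ridge end front [0.5902 0.0566 0.265 ]
tare [0.4577 0.0418 0.068 ]
flask b top [ 0.6639 -0.0827  0.065 ]
flask f [ 0.5585 -0.0961  0.065 ]
[[210.6724035  198.24951602]]
```

>>> step_arm(
  delta_rot=[
    [0,0,0],
    [0,0,0],
    [0,0,0],
    [0,0,0],
    [0,0,0],
    [0,0,0],
  ],
  translation=[
    [0,0.1,-0.5],
    [0,0.1,-1.0],
    [0,0.1,-1.5],
    [0,0.1,-1.5],
    [-0.3,0.1,-1.5],
    [-0.5,0.1,-1.5],
  ],
  gripper=[-1,-1,-1,-1,-1,-1],
)

```text
time_s: 3.45
tool_pos: [0.6163, -0.0262, 0.2003]
eef_rot: [[-1.0, -0.012, 0.002], [-0.012, 1.0, -0.0], [-0.002, -0.0, -1.0]]
ft_force: [-0.0, -0.6, -0.1]
opening: 0.0002
```

>>> step_arm(
  delta_rot=[
    [0,0,0],
    [0,0,0],
    [0,0,0],
    [0,0,0],
    [0,0,0],
    [0,0,0],
    [0,0,0],
    [0,0,0],
  ],
  translation=[
    [-0.1,0,0],
    [-0.2,0,0],
    [-0.3,0,0],
    [-0.4,0,0],
    [-0.5,0,0],
    [-0.6,0,0],
    [-0.7,0,0],
    [-0.8,0,0],
  ],
  gripper=[-1,-1,-1,-1,-1,-1,-1,-1],
)

```text
time_s: 4.45
tool_pos: [0.5841, -0.0263, 0.1986]
eef_rot: [[-1.0, -0.012, 0.0], [-0.012, 1.0, -0.0], [0.0, -0.0, -1.0]]
ft_force: [1.6, 0.6, 1.1]
opening: 0.0007
```

>>> step_arm(
  delta_rot=[
    [0,0,0],
    [0,0,0],
    [0,0,0],
    [0,0,0],
    [0,0,0],
    [0,0,0],
    [0,0,0],
  ],
  translation=[
    [-0.07,0,0],
    [-0.14,0,0],
    [-0.2,0,0],
    [-0.26,0,0],
    [-0.32,0,0],
    [-0.37,0,0],
    [-0.42,0,0],
  ],
  gripper=[-1,-1,-1,-1,-1,-1,-1],
)

```text
time_s: 5.32
tool_pos: [0.5673, -0.0261, 0.1985]
eef_rot: [[-1.0, -0.012, -0.0], [-0.012, 1.0, -0.0], [0.0, -0.0, -1.0]]
ft_force: [1.2, -1.0, 0.3]
opening: 0.0008
```

>>> step_arm(
  delta_rot=[
    [0,0,0],
    [0,0,0],
    [0,0,0],
  ],
  translation=[
    [-0.05,0,0],
    [-0.1,0,0],
    [-0.1,0,0],
  ],
  gripper=[-1,-1,-1],
)

```text
time_s: 5.7
tool_pos: [0.5656, -0.026, 0.1988]
eef_rot: [[-1.0, -0.012, 0.005], [-0.012, 1.0, -0.0], [-0.005, -0.0, -1.0]]
ft_force: [5.6, -0.2, -4.9]
opening: 0.0007
```

>>> step_arm(
  delta_rot=[
    [0,0,0],
    [0,0,0],
    [0,0,0],
  ],
  translation=[
    [-0.04,0,0],
    [-0.06,0,0],
    [-0.06,0,0],
  ],
  gripper=[-1,-1,-1],
)

```text
time_s: 6.08
tool_pos: [0.5657, -0.026, 0.1989]
eef_rot: [[-1.0, -0.012, 0.01], [-0.012, 1.0, -0.0], [-0.01, -0.0, -1.0]]
ft_force: [9.9, -1.3, -7.0]
opening: 0.0004
```

```bash
python3 - <<'E'
from plant import monitor, snapshot
import cv2,numpy as np
s=monitor.sense(); print(s['tool_pos'],s['ft_force'])
w=snapshot('wrist');np.savez('pics/w3.npz',**w)
cv2.imwrite('pics/m3.png',cv2.convertScaleAbs(cv2.resize(w['pixels'][:260,150:],None,fx=2,fy=2)[:,:,::-1],alpha=1.0))
E
```

```text
[ 0.56566789 -0.0260013   0.19887034] [ 9.85390338 -1.34614007 -6.96225193]
```

View pics/m3.png

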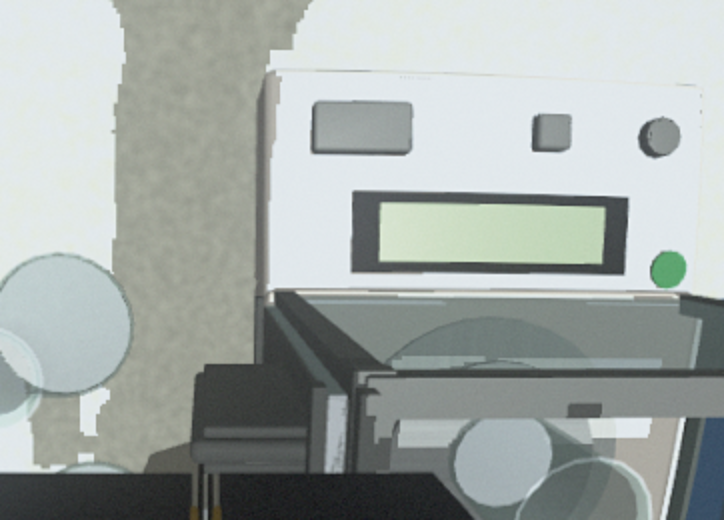

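>>> step_arm(
  delta_rot=[
    [0,0,0],
    [0,0,0],
    [0,0,0],
    [0,0,0],
    [0,0,0],
    [0,0,0],
    [0,0,0],
    [0,0,0],
    [0,0,0],
    [0,0,0],
  ],
  translation=[
    [0.3,0,0],
    [0.8,0,0],
    [0.8,0,1.2],
    [0.8,0,2.4],
    [0.8,0,3.2],
    [1.4,1.2,3.2],
    [2.1,2.4,3.2],
    [2.1,3.18,3.2],
    [2.1,3.18,2.4],
    [2.1,3.18,2.2],
  ],
  gripper=[-1,-1,-1,-1,-1,-1,-1,-1,-1,-1],
)

```text
time_s: 7.38
tool_pos: [0.643, 0.1016, 0.284]
eef_rot: [[-1.0, -0.013, -0.007], [-0.013, 1.0, -0.001], [0.007, -0.001, -1.0]]
ft_force: [-0.7, 0.9, -0.5]
opening: 0.0001
```

```bash
python3 - <<'E'
from plant import monitor, snapshot
from h import *
r=np.load('pics/w3.npz')
for n,u,v,z in [('tare',362,127,.068),('menu',552,132,.066),('power',660,137,.066)]:
    print(n,ray(r,(150+u/2,v/2),z).round(4))
s=monitor.sense(); print(s['tool_pos'],s['ft_force'])
w=snapshot('wrist');np.savez('pics/w4.npz',**w)
cv2.imwrite('pics/m4.png',cv2.resize(w['pixels'],None,fx=1.5,fy=1.5)[:,:,::-1])
print(proj(w,[s['tool_pos']])*1.5)
E
```

```text
tare [0.4579 0.0421 0.068 ]
menu [0.4563 0.1292 0.066 ]
power [0.4555 0.1821 0.066 ]
[0.64298445 0.10157942 0.28395946] [-0.68834303  0.89631261 -0.4501665 ]
[[376.42830264 354.03056933]]
```

View pics/m4.png

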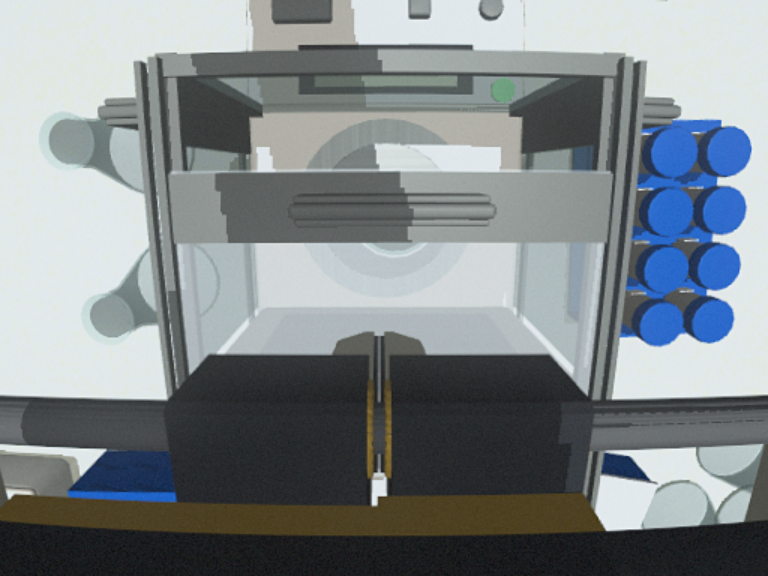

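Both side grips are level at row 112, so the right door is shut. The roof ridge is at (392,210) and the tool at (376,354).

>>> step_arm(
  delta_rot=[
    [0,0,0],
    [0,0,0],
    [0,0,0],
    [0,0,0],
  ],
  translation=[
    [0,0.1,-0.5],
    [0,0.1,-0.8],
    [-0.2,0.1,-0.8],
    [-0.5,0.1,-0.8],
  ],
  gripper=[-1,-1,-1,-1],
)

```text
time_s: 7.92
tool_pos: [0.625, 0.1046, 0.2554]
eef_rot: [[-1.0, -0.011, 0.001], [-0.011, 1.0, -0.0], [-0.001, -0.0, -1.0]]
ft_force: [0.4, 0.7, 0.7]
opening: 0.0003
```

>>> step_arm(
  delta_rot=[
    [0,0,0],
    [0,0,0],
    [0,0,0],
    [0,0,0],
    [0,0,0],
    [0,0,0],
    [0,0,0],
    [0,0,0],
    [0,0,0],
    [0,0,0],
  ],
  translation=[
    [-0.1,0,0],
    [-0.2,0,0],
    [-0.3,0,0],
    [-0.4,0,0],
    [-0.5,0,0],
    [-0.6,0,0],
    [-0.7,0,0],
    [-0.8,0,0],
    [-0.9,0,0],
    [-1.0,0,0],
  ],
  gripper=[-1,-1,-1,-1,-1,-1,-1,-1,-1,-1],
)

```text
time_s: 9.18
tool_pos: [0.5849, 0.1048, 0.2547]
eef_rot: [[-1.0, -0.012, 0.0], [-0.012, 1.0, -0.0], [-0.0, -0.0, -1.0]]
ft_force: [1.9, -0.3, 0.0]
opening: 0.0004
```

>>> step_arm(
  delta_rot=[
    [0,0,0],
    [0,0,0],
    [0,0,0],
    [0,0,0],
    [0,0,0],
    [0,0,0],
    [0,0,0],
  ],
  translation=[
    [-0.07,0,0],
    [-0.14,0,0],
    [-0.2,0,0],
    [-0.26,0,0],
    [-0.32,0,0],
    [-0.37,0,0],
    [-0.42,0,0],
  ],
  gripper=[-1,-1,-1,-1,-1,-1,-1],
)

```text
time_s: 10.05
tool_pos: [0.5683, 0.1052, 0.2547]
eef_rot: [[-1.0, -0.012, 0.0], [-0.012, 1.0, 0.0], [-0.0, 0.0, -1.0]]
ft_force: [1.3, -1.0, 0.5]
opening: 0.0
```

>>> step_arm(
  delta_rot=[
    [0,0,0],
    [0,0,0],
    [0,0,0],
    [0,0,0],
  ],
  translation=[
    [-0.05,0,0],
    [-0.1,0,0],
    [-0.14,0,0],
    [-0.14,0,0],
  ],
  gripper=[-1,-1,-1,-1],
)

```text
time_s: 10.55
tool_pos: [0.5636, 0.1052, 0.2547]
eef_rot: [[-1.0, -0.012, 0.002], [-0.012, 1.0, 0.0], [-0.002, 0.0, -1.0]]
ft_force: [3.8, -0.5, -0.4]
opening: 0.0005
```

>>> step_arm(
  delta_rot=[
    [0,0,0],
    [0,0,0],
    [0,0,0],
    [0,0,0],
  ],
  translation=[
    [-0.05,0,0],
    [-0.09,0,0],
    [-0.1,0,0],
    [-0.1,0,0],
  ],
  gripper=[-1,-1,-1,-1],
)

```text
time_s: 11.05
tool_pos: [0.5635, 0.1052, 0.2549]
eef_rot: [[-1.0, -0.012, 0.011], [-0.012, 1.0, 0.001], [-0.011, 0.001, -1.0]]
ft_force: [11.9, -0.4, -6.2]
opening: 0.0007
```

>>> step_arm(
  delta_rot=[
    [0,0,0],
    [0,0,0],
    [0,0,0],
    [0,0,0],
    [0,0,0],
    [0,0,0],
    [0,0,0],
    [0,0,0],
    [0,0,0],
    [0,0,0],
  ],
  translation=[
    [0.3,0,0],
    [0.6,0,0],
    [0.6,0,1.2],
    [0.6,0,2.0],
    [-0.5,-0.5,2.0],
    [-1.6,-1.1,2.0],
    [-2.55,-1.6,2.0],
    [-2.55,-1.6,0.8],
    [-2.55,-1.6,-0.5],
    [-2.55,-1.6,-0.5],
  ],
  gripper=[-1,-1,-1,-1,-1,-1,-1,-1,-1,-1],
)

```text
time_s: 12.3
tool_pos: [0.4536, 0.041, 0.232]
eef_rot: [[-1.0, -0.012, -0.01], [-0.012, 1.0, -0.001], [0.01, -0.001, -1.0]]
ft_force: [0.2, -0.4, 0.3]
opening: 0.0004
```

```bash
python3 - <<'E'
from plant import monitor, snapshot
from h import *
s=monitor.sense(); print(s['tool_pos'],s['ft_force'])
w=snapshot('wrist');t=snapshot('scene');np.savez('pics/w5.npz',**w);np.savez('pics/s5.npz',**t)
a=cv2.resize(w['pixels'],(400,300));b=cv2.resize(t['pixels'][170:270,180:313],(400,300),interpolation=cv2.INTER_CUBIC)
cv2.imwrite('pics/m5.png',np.hstack([a,cv2.convertScaleAbs(b,alpha=1.3)])[:,:,::-1])
print(proj(w,[s['tool_pos'],[.4575,.0415,.068]])/1.28,proj(t,[s['tool_pos'],[.4575,.0415,.068]]))
E
```

```text
[0.45360197 0.0410421  0.23201975] [ 0.24000658 -0.43755446  0.3051046 ]
[[196.01240192 184.45792699]
 [196.8814394  142.83238063]] [[281.14975917 192.84531254]
 [278.21168711 220.10911161]]
```

View pics/m5.png

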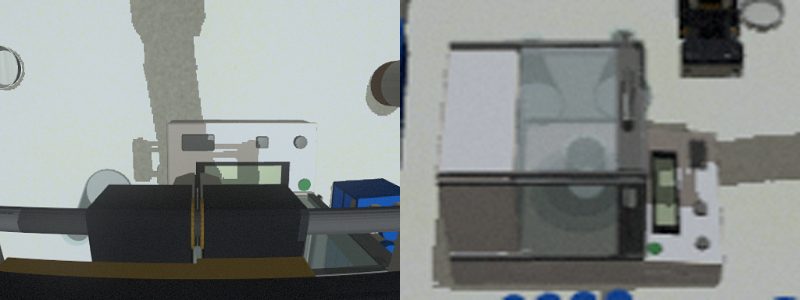

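Projected tare key (197,143) coincides with the imaged key (198,142), and the scene view shows the roof ridge and side grip at the front. I go down to just above the key.

>>> step_arm(
  delta_rot=[
    [0,0,0],
    [0,0,0],
    [0,0,0],
    [0,0,0],
    [0,0,0],
    [0,0,0],
  ],
  translation=[
    [0,0,-1.2],
    [0,0,-2.4],
    [0,0,-3.4],
    [0,0,-3.8],
    [0,0,-3.8],
    [0,0,-3.8],
  ],
  gripper=[-1,-1,-1,-1,-1,-1],
)

```text
time_s: 13.15
tool_pos: [0.4588, 0.0414, 0.0843]
eef_rot: [[-1.0, -0.012, 0.004], [-0.012, 1.0, 0.001], [-0.004, 0.001, -1.0]]
ft_force: [0.4, 1.3, 0.3]
opening: 0.0006
```

>>> step_arm(
  delta_rot=[
    [0,0,0],
    [0,0,0],
    [0,0,0],
    [0,0,0],
    [0,0,0],
    [0,0,0],
    [0,0,0],
  ],
  translation=[
    [0,0,-0.2],
    [0,0,-0.35],
    [0,0,-0.4],
    [0,0,-0.45],
    [0,0,-0.5],
    [0,0,-0.5],
    [0,0,-0.5],
  ],
  gripper=[-1,-1,-1,-1,-1,-1,-1],
)

```text
time_s: 14.02
tool_pos: [0.4577, 0.0412, 0.0645]
eef_rot: [[-1.0, -0.012, 0.003], [-0.012, 1.0, 0.0], [-0.003, 0.0, -1.0]]
ft_force: [-2.8, -0.9, 17.3]
opening: 0.0004
```

17 N at z = 0.0645: well above the 4.8 N full-travel force, so the key is bottomed. I release it and move clear.

>>> step_arm(
  delta_rot=[
    [0,0,0],
    [0,0,0],
    [0,0,0],
    [0,0,0],
    [0,0,0],
    [0,0,0],
    [0,0,0],
    [0,0,0],
    [0,0,0],
    [0,0,0],
  ],
  translation=[
    [0,0,0.1],
    [0,0,0.3],
    [0,0,1.0],
    [0,0,2.2],
    [0,0,3.4],
    [0,0,4.6],
    [0,-1.2,5.5],
    [0,-2.4,5.5],
    [0,-3.6,5.5],
    [0,-3.6,5.5],
  ],
  gripper=[-1,-1,-1,-1,-1,-1,-1,-1,-1,-1],
)

```text
time_s: 15.28
tool_pos: [0.4553, -0.1072, 0.2824]
eef_rot: [[-1.0, -0.004, -0.002], [-0.003, 1.0, -0.002], [0.002, -0.002, -1.0]]
ft_force: [0.3, -0.1, 0.2]
opening: 0.0004
```

```bash
python3 - <<'E'
from plant import monitor, snapshot
from h import *
s=monitor.sense(); print(s['tool_pos'],s['ft_force'],s['time_s'])
t=snapshot('top');c=snapshot('scene')
f=lambda i:cv2.resize(i,(400,300),interpolation=cv2.INTER_CUBIC)
cv2.imwrite('pics/m6.png',cv2.convertScaleAbs(np.hstack([f(t['pixels'][110:230,165:325]),f(c['pixels'][160:280,160:320])]),alpha=1.4)[:,:,::-1])
E
```

```text
[ 0.45526925 -0.10723831  0.28238636] [ 0.2809812  -0.08980461  0.18734759] 15.275
```

View pics/m6.png

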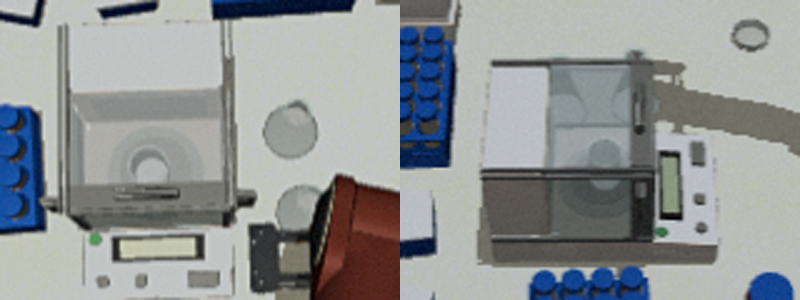

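```bash
python3 -c "
from plant import bot
print(bot.hand_in())"
```

```text
the job is handed in; nothing more can be done
None
```

I shut the right door and then the roof with closed fingertips, pressed the tare key right down once, let it up, and moved clear. The job was handed in at about 15 s; the hand-in gave no verdict.

- **Door and roof:** I pushed each slowly to its stop and then pressed a little harder. The force rose to about 10 N on the door and 12 N on the roof with no further movement. The wrist view after the door push showed the right grip level with the left door's grip. The last pictures show the roof ridge at the front.
- **Tare key:** it bottomed out at z ≈ 0.0645 m with 17 N, against the 4.8 N needed for full travel. I had no direct reading of the key coming back up, only that the tool was well clear and the wrist force was back to about zero.
- **Surroundings:** the beaker, flasks and rack in view looked undisturbed. The front flask was partly hidden by the arm in the last top view.
- **One small disagreement:** in the last top picture the right grip sits about 2 pixels behind the left one. I put that down to the balance's slight turn and the camera's roll, since the door was already hard against its stop.

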